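# Index a tube rotator by pushing its arms, then press its plunger home

## Robot

A 7-joint arm with a two-finger parallel gripper is mounted at the origin on a cart in front of the work surface, level with it; the furniture and walls round the work are solid. World frame = base frame: x ahead of the robot, y to its left, z up, the work surface at z = 0. Lengths are in m, angles in degrees, forces in N, time in s.
With the tool pointing down it reaches from about 0.425 to 0.875 m from the base axis. Payload 4.7 kg.
Tool frame: the origin (TCP) lies midway between the tips of the shut fingers; the grasp point (between the pads) lies 19 mm behind it (env.grip_depth is the distance from the TCP to the grasp point, in m); z points along the fingers, y is the line along which they close (so a half turn about z gives the same grasp; the last joint's range is limited). The gripper opens to 87 mm and grips with 3 to 60 N. Pads are 19 mm wide; open, the fingers measure 117 mm over their backs; the gripper's body (75 mm by 190 mm) begins 51 mm behind the grasp point.
Start: joints at [75.292, 18.392, -4.016, 83.108, 1.295, 78.541, -3.26], TCP at [0.174, -0.626, 0.223] pointing down, gripper open.
Joint ranges: [-163.93, 163.93], [-17.29, 119.83], [-79.2, 71.16], [3.27, 140.29], [-89.18, 269.18], [5.43, 117.66], [-154.24, 154.24]. Speed limits (degrees/s): [147.25, 147.25, 180, 180, 180, 180, 180].

## Interface

Orientations are given as [roll, pitch, yaw] about the fixed x, y, z axes, in that order (R = Rz(yaw) Ry(pitch) Rx(roll)).
In Python, from cell import get_obs, optics, env, nets gives the robot as it stands.
- The arm moves only by the shell command python3 -m creep 'ROWS' [FORCE]. ROWS is JSON, a list of rows, each an object of numbers: "wx", "wy", "wz": the turn, a rotation vector about the tool's x, y, z in degrees; "tx", "ty", "tz": the shift along the tool's x, y, z in mm; "gripper": the opening, from -1 (shut) to 1 (fully open). A call has 1 to 5 rows; each row is the pose to reach, as a shift and turn from the pose commanded when the call began, along the tool's axes at that moment; what a row does not reach only later rows make up. A row lasts 1/12 s, in which the tool goes at most 41.7 mm and 7.16 degrees, less where a joint would pass 70% of its speed; a pose out of reach is approached as far as the arm can. A call with a gripper value outside its range is refused whole. The fingers move at their own pace and stop on an object; FORCE is the grip in N (left out, the last holds). Time passes only in rows, so rows that repeat a pose let the fingers close. It gives the time, the measured TCP pose, the force, the opening and the grip force at its end, in the units of the state.
- get_obs(): the state, without advancing time (a new reading comes with each control period).
- optics.read_camera(name): name is "scene" or "top" or "wrist"; returns (picture, depth): 480x640x3 uint8, red, green, blue; 480x640 float32, m along the optical axis (not along the pixel's ray), 0 where there is no reading.
- optics.camera_info(name): a dict with "fovy" (degrees; the focal length in pixels is half the picture's height over the tangent of half this angle, whatever the lens; pixels are square), "cx", "cy" (the principal point, pixels), "k1" (the pictures are not rectified: a ray, as slopes to the right and down, at radius r is drawn at 1 + k1 r^2 times it, then the intrinsics apply), "R" (3x3) and "t" (3): a world point X has camera coordinates R X + t; the wrist camera has in their place "tool_from_camera" (4x4, takes a point from camera to tool coordinates, whose origin is the TCP and whose axes are the flange's). Camera axes: x right, y down, z forward; pixel columns grow to the right and rows downward; lengths in m; the calibration is good to about 2 mm. A picture is of the moment at which its call begins: read the wrist's pose just before it. camera_info takes no time and is no camera call.
- env.sign_off(): hands the job in; it is judged then, once.
Trained networks look in the newest picture that a camera, given by its name, has taken for a name from the list of things; names that differ only in an ending like _2 or _b are one class to them, and where a whole thing is asked for, a point or a joint stands for the part that bears it (a point fixed in the world has none). Each returns a list of dicts, best first, with "confidence" (0 to 1); they miss things now and then, are a little off and sometimes report something else, mostly with a low value. They report only what shows in the picture. A call takes as long as a camera call.
- nets.look_for(query, camera): "point" ([x, y, z] in m, in world coordinates, good to about 4 mm: the middle of the surface that is visible of it).
- nets.place_of(query, camera): "point" ([x, y, z] in m, in world coordinates, good to about 4 mm: a listed point, or the origin of a listed thing).
The state is a dict: "time_s": time; "qpos": joint angles; "joint_velocities": joint speeds; "effort": joint torques, N m; "tool_pos": TCP position; "tool_rot": TCP orientation; "force": force on the tool from outside, world axes, zero at the start; "wrist_torque": the same for the moment, N m; "grip_width": finger opening in m; "grasp_force": force on a finger pad.
Only numpy, scipy, OpenCV 4.12 (cv2) and the standard library are available. Lean on these libraries where they do the work, as an engineer would, in place of code of your own. Each camera call takes 0.05 s, during which the arm holds its last target. There are 200 camera calls.

## Task

Bring the empty place of the tube rotator to the top for loading: with the fingertips, gently push one arm of its wheel after another until the arm with the red end points straight up, then press the black knob of the index plunger fully down so that its pin drops into the notch and locks the wheel there. Only push and press, without force: do not grip the wheel, lift nothing, do not shift the rotator on the bench, and leave the things around it where they are.

Things in the scene. Friction and masses are not known exactly. Their poses are not given: they have to be found in the camera images.
- rotator: bench tube rotator, loose on rubber feet, 4.5 kg: white housing (130 x 130 mm, 188 mm tall) on a grey base plate, wheel in front. Origin on the worktop; x points backwards along the wheel's axle, away from the robot, y left, z up. Base plate x -0.140 to 0.100, y -0.075 to 0.075; housing x -0.030 to 0.100
- wheel: upright wheel of six arms 60 degrees apart, no rim, 150 mm above the worktop. Origin: on the axle, in the middle plane of the arms, 110 mm in front of the rotator's origin. x along the axle, backwards; z along the red-ended arm. Turns either way without end with an even friction of 0.12 N m and stays where left. Five arms carry glass vials on their front, 24 to 85 mm from the axle
- marked_end (a point): middle of the outer face of the red arm end, 118 mm from the axle; z outwards along that arm. Each arm is a 12 mm wide bar with a square end, 18 x 18 mm, from 86 to 118 mm from the axle: one red (with empty clips), five black. Straight up = z of this point vertical
- plunger (a joint): index plunger on the bracket behind the wheel: 0 = raised (start), 0.010 m = fully down; 3 N of friction, no spring, stays where left. Its pin meets a dark disc that turns with the wheel and has one notch, in line with the red arm: it goes down past 3 mm only when that arm is within about 6 degrees of straight up, and its round tip then centres the wheel
- plunger_top (a point): centre of the top of the plunger's round black knob (26 mm across), 63 mm behind the middle plane of the arms, 257 mm above the worktop when raised and 247 mm when fully down
- spare_vial: capped glass vial standing in front of the balance, 27 mm across, 61 mm tall; leave alone
- bottle: white plastic bottle with a white cap, 60 mm across, 108 mm tall; leave alone
- spare_cap: tan screw cap lying on the worktop, 58 mm across, 20 mm tall; leave alone
- tips: blue pipette tip box with a clear lid, 96 x 122 x 78 mm; leave alone
- marker: black and white marker pen lying on the worktop, 17 x 139 x 17 mm; leave alone
- flask: conical glass flask at the right, 100 mm across, 146 mm tall; leave alone

How it is judged:
By the outcome, as a careful person would: the job done as asked, in the order asked, and still so for the second after the job is handed in, with the robot touching nothing.
It also fails if it takes over 58 s, if anything falls off the work surface, if the arm or the gripper's body presses on something with over 40 N, if the wrist force passes 120 N, or if a joint passes its speed limit or range.

## Working session

There is one attempt and no reset: what is moved stays moved. The work goes in short steps, Python scripts to look and compute and a shell command to move; the robot and the scene stay as the last step left them, time stands still between calls to the robot, and variables do not carry over. Pictures are saved under pics/ and viewed, at most 10 in all, crops included, and the job is handed in when it is done.

```bash
mkdir -p pics; ls; cat > h.py <<'E'
import numpy as np,cv2
from scipy.spatial.transform import Rotation as Ro
from cell import get_obs, optics, env, nets
def snap(c,f):
    p,d=optics.read_camera(c); cv2.imwrite('pics/'+f,p[:,:,::-1]); return p,d
def world(c,d,u,v):
    i=optics.camera_info(c); f=240/np.tan(np.radians(i['fovy']/2))
    a=np.array([(u-i['cx'])/f,(v-i['cy'])/f]); s=a.copy()
    for _ in range(20): s=a/(1+i['k1']*(s@s))
    z=d[int(v),int(u)]; X=np.array([s[0],s[1],1])*z
    if c=='wrist':
        o=get_obs(); T=np.array(i['tool_from_camera']); X=T[:3,:3]@X+T[:3,3]
        return Ro.from_euler('xyz',o['tool_rot'],degrees=True).apply(X)+o['tool_pos']
    return np.array(i['R']).T@(X-i['t'])
def delta(pos,rot=None):
    "shift in mm, rotvec deg, in current tool axes"
    o=get_obs(); R=Ro.from_euler('xyz',o['tool_rot'],degrees=True)
    print('shift',np.round(R.inv().apply(np.array(pos)-o['tool_pos'])*1000,1))
    if rot is not None: print('rotvec',np.round((R.inv()*Ro.from_euler('xyz',rot,degrees=True)).as_rotvec(degrees=True),1))
E
python3 - <<'E'
from h import *
o=get_obs(); print(o)
for c in('scene','top'):
    snap(c,c+'0.png')
    for q in('rotator','wheel','marked_end','plunger_top','flask','tips','bottle'):
        r=nets.place_of(q,c); print(c,q,[(np.round(x['point'],3),round(x['confidence'],2)) for x in r[:2]])
E
```

```text
pics
{'time_s': 0.0, 'qpos': array([75.29157702, 18.43792212, -4.01323462, 83.17436427,  1.29632427,
       78.54125964, -3.25906488]), 'joint_velocities': array([ 0.04336263, -0.03109681,  0.01114377, -0.07064174, -0.00574942,
        0.04005851, -0.04302889]), 'effort': array([ 1.49911205e-05, -4.91287529e+01, -4.03597103e-01, -3.12532425e+01,
       -6.38019713e-02,  4.37625451e-02,  1.61838766e-04]), 'tool_pos': array([ 0.17365397, -0.62580152,  0.22147882]), 'tool_rot': array([-1.79891761e+02,  7.79798289e-03,  1.55171878e+01]), 'force': array([ 0.39759512, -0.30665261,  0.54891539]), 'wrist_torque': array([ 0.00582053, -0.01457953,  0.01486126]), 'grasp_force': 0.0, 'grip_width': 0.08724664759561727}
scene rotator [(array([ 0.672, -0.206,  0.002]), 0.95), (array([ 0.558, -0.198,  0.149]), 0.21)]
scene wheel [(array([ 0.558, -0.197,  0.152]), 0.94)]
scene marked_end [(array([ 0.574, -0.098,  0.076]), 0.85), (array([ 0.46 ,  0.008, -0.002]), 0.67)]
scene plunger_top []
scene flask [(array([ 0.531, -0.533, -0.   ]), 0.92)]
scene tips [(array([ 0.534,  0.364, -0.003]), 0.94), (array([ 0.53 , -0.532, -0.001]), 0.56)]
scene bottle [(array([ 0.498,  0.191, -0.002]), 0.56)]
top rotator []
top wheel [(array([ 0.567, -0.196,  0.149]), 0.62)]
top marked_end [(array([ 0.572, -0.105,  0.077]), 0.97)]
top plunger_top [(array([ 0.626, -0.202,  0.257]), 0.49)]
top flask [(array([ 0.531, -0.528, -0.003]), 0.76), (array([ 0.456,  0.007, -0.002]), 0.34)]
top tips [(array([0.53 , 0.367, 0.003]), 0.61)]
top bottle [(array([ 0.5  ,  0.187, -0.001]), 0.85)]
```

View pics/scene0.png

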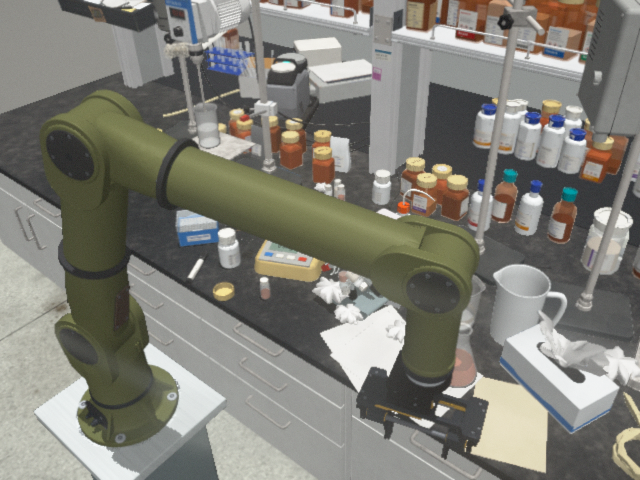

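View pics/top0.png

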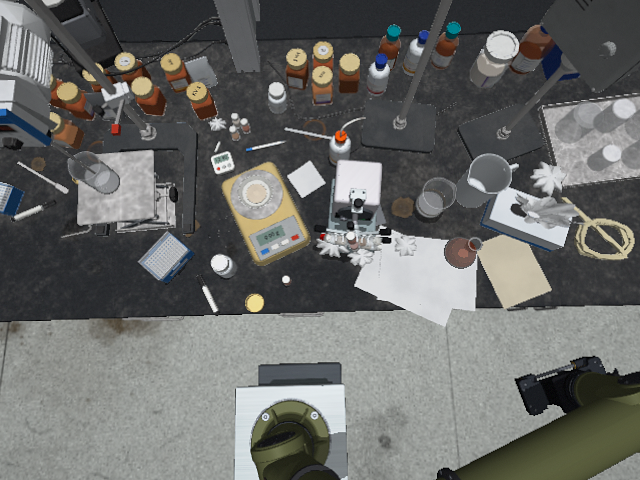

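The top view shows the rotator near px (355,190), with the red end on the wheel's left side near (322,237). The scene view of it is blocked by the arm. The nets put the wheel axle at about (0.563, -0.197, 0.15) and the red arm about 128° left of up. I'll push the top arms to the right, and first move to a pose where the wrist camera sees the wheel.

```bash
python3 -m creep '[{"tx":40,"ty":-30,"tz":-20,"wz":5,"gripper":-1},{"tx":75,"ty":-60,"tz":-40,"wz":10,"gripper":-1},{"tx":105,"ty":-85,"tz":-60,"wz":15.5,"gripper":-1},{"tx":135,"ty":-110,"tz":-80,"wz":15.5,"gripper":-1},{"tx":150,"ty":-125,"tz":-80,"wz":15.5,"gripper":-1}]' 10
python3 - <<'E'
from h import *
delta([.48,-.18,.42],[180,0,0])
E
```

```text
shift [ 414.4 -348.1 -197.5]
rotvec [ 0.   0.  15.5]validation failed for argument at $[0]...
```

```bash
python3 -m creep --help; echo; python3 -m creep '[{"wx":0,"wy":0,"wz":5,"tx":40,"ty":-30,"tz":-20,"gripper":-1}]' 10
```

```text
time_s: 0.88
tool_pos: [0.1893, -0.5987, 0.2337]
tool_rot: [-179.8, 0.4, 9.9]
force: [-1.1, 0.8, -0.0]
grip_width: 0.0849
grasp_force: 0.0invalid input: not JSON, or not a number
```

```bash
python3 -m creep '[{"wx":0,"wy":0,"wz":5,"tx":140,"ty":-140,"tz":-75,"gripper":-1},{"wx":0,"wy":0,"wz":10.5,"tx":140,"ty":-140,"tz":-75,"gripper":-1},{"wx":0,"wy":0,"wz":10.5,"tx":140,"ty":-140,"tz":-75,"gripper":-1},{"wx":0,"wy":0,"wz":10.5,"tx":140,"ty":-140,"tz":-75,"gripper":-1},{"wx":0,"wy":0,"wz":10.5,"tx":140,"ty":-140,"tz":-75,"gripper":-1}]' 10
python3 - <<'E'
from h import *
delta([.48,-.18,.42],[180,0,0])
E
```

```text
time_s: 1.3
tool_pos: [0.3086, -0.4333, 0.3128]
tool_rot: [180.0, -0.0, 0.0]
force: [0.2, -0.6, 0.4]
grip_width: 0.0549
grasp_force: 0.0
shift [ 171.5 -253.2 -107.4]
rotvec [ 0. -0.  0.]
```

```bash
python3 -m creep '[{"wx":0,"wy":0,"wz":0,"tx":100,"ty":-140,"tz":-70,"gripper":-1},{"wx":0,"wy":0,"wz":0,"tx":100,"ty":-140,"tz":-70,"gripper":-1},{"wx":0,"wy":0,"wz":0,"tx":100,"ty":-140,"tz":-70,"gripper":-1},{"wx":0,"wy":0,"wz":0,"tx":100,"ty":-140,"tz":-70,"gripper":-1},{"wx":0,"wy":0,"wz":0,"tx":100,"ty":-140,"tz":-70,"gripper":-1}]'
python3 -m creep '[{"wx":0,"wy":0,"wz":0,"tx":60,"ty":-105,"tz":-30,"gripper":-1},{"wx":0,"wy":0,"wz":0,"tx":60,"ty":-105,"tz":-30,"gripper":-1},{"wx":0,"wy":0,"wz":0,"tx":60,"ty":-105,"tz":-30,"gripper":-1},{"wx":0,"wy":0,"wz":0,"tx":60,"ty":-105,"tz":-30,"gripper":-1},{"wx":0,"wy":0,"wz":0,"tx":60,"ty":-105,"tz":-30,"gripper":-1}]'
python3 - <<'E'
from h import *
delta([.48,-.18,.42],[180,0,0])
for c in('wrist','scene'):
    snap(c,c+'1.png')
    for q in('rotator','wheel','marked_end','plunger_top'):
        r=nets.place_of(q,c); print(c,q,[(np.round(x['point'],3),round(x['confidence'],2)) for x in r[:2]])
a=cv2.imread('pics/wrist1.png');b=cv2.imread('pics/scene1.png')[100:400,300:600]
cv2.imwrite('pics/ws.png',np.hstack([cv2.resize(a,(400,300)),cv2.resize(b,(400,400))[:300]])) if 0 else None
E
```

```text
time_s: 1.72
tool_pos: [0.4115, -0.2897, 0.3847]
tool_rot: [179.9, -0.3, 0.5]
force: [0.3, 0.3, 0.3]
grip_width: 0.0217
grasp_force: 0.0
time_s: 2.13
tool_pos: [0.4691, -0.1872, 0.4128]
tool_rot: [179.9, -0.1, 0.4]
force: [-0.4, -0.9, -0.9]
grip_width: 0.0006
grasp_force: 0.0
shift [11.  -7.1 -7.2]
rotvec [ 0.1 -0.1  0.4]
wrist rotator [(array([ 0.672, -0.206, -0.003]), 0.77)]
wrist wheel [(array([ 0.569, -0.197,  0.152]), 0.73)]
wrist marked_end [(array([ 0.579, -0.105,  0.074]), 0.68)]
wrist plunger_top []
scene rotator [(array([ 0.674, -0.204, -0.   ]), 0.97), (array([0.533, 0.364, 0.001]), 0.74)]
scene wheel [(array([ 0.56 , -0.195,  0.15 ]), 0.83)]
scene marked_end [(array([ 0.418,  0.243, -0.003]), 0.72), (array([ 0.574, -0.098,  0.075]), 0.65)]
scene plunger_top [(array([ 0.628, -0.197,  0.252]), 0.51)]
```

View pics/wrist1.png

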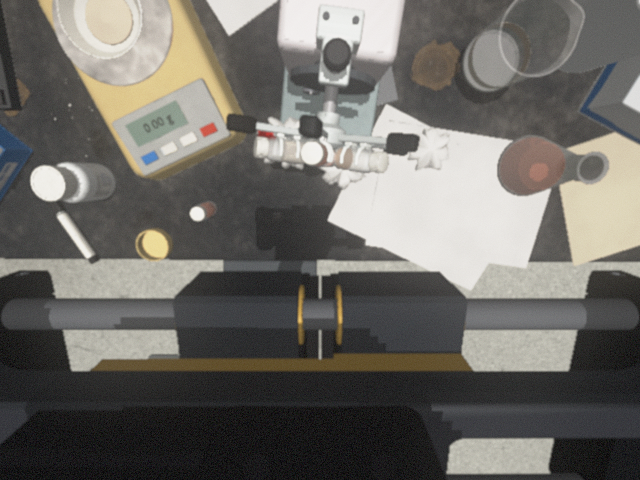

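The wrist view shows the left arm end at px (240,124), the top end at (310,127), the right end at (403,144) and the knob at (337,55). The wheel is yawed a few degrees clockwise. Depth will give these positions properly.

```bash
python3 - <<'E'
from h import *
p,d=optics.read_camera('wrist')
for n,(u,v) in dict(left=(240,124),top=(310,127),right=(403,144),knob=(337,55),hl=(290,25),hr=(395,25)).items():
    print(n,np.round(world('wrist',d,u,v),4))
W=lambda u,v:world('wrist',d,u,v)
for n,(u0,u1,v0,v1,z0) in dict(top=(285,335,105,150,.25),right=(375,430,120,165,.19),left=(215,265,105,145,.15),knob=(315,360,35,80,.245)).items():
    P=np.array([W(u,v) for v in range(v0,v1) for u in range(u0,u1) if d[v,u]>0 and p[v,u].max()<75]); P=P[P[:,2]>z0]
    print(n,len(P),np.round(P.mean(0),4),np.round(np.percentile(P,3,axis=0),4),np.round(np.percentile(P,97,axis=0),4))
E
```

```text
left [ 0.5722 -0.1043  0.1951]
top [ 0.5624 -0.1821  0.2673]
right [ 0.5499 -0.2744  0.2278]
knob [ 0.6222 -0.2056  0.258 ]
hl [ 0.6693 -0.1601  0.1888]
hr [ 0.6701 -0.2687  0.1868]
top 237 [ 0.5645 -0.1783  0.2644] [ 0.5574 -0.1872  0.2523] [ 0.5732 -0.1698  0.2682]
right 17 [ 0.5594 -0.2706  0.2226] [ 0.5528 -0.2856  0.2158] [ 0.5623 -0.2602  0.2291]
left 429 [ 0.5744 -0.1023  0.1955] [ 0.5664 -0.1144  0.1896] [ 0.5821 -0.0891  0.2008]
knob 64 [ 0.6164 -0.1996  0.2545] [ 0.6144 -0.2092  0.2503] [ 0.6206 -0.1918  0.2582]
```

```bash
python3 -m creep '[{"wx":0,"wy":0,"wz":7,"tx":30,"ty":-12,"tz":20,"gripper":-1},{"wx":0,"wy":0,"wz":7,"tx":60,"ty":-25,"tz":40,"gripper":-1},{"wx":0,"wy":0,"wz":7,"tx":90,"ty":-38,"tz":60,"gripper":-1},{"wx":0,"wy":0,"wz":7,"tx":97,"ty":-43,"tz":90,"gripper":-1},{"wx":0,"wy":0,"wz":7,"tx":97,"ty":-43,"tz":110,"gripper":-1}]'
python3 -m creep '[{"wx":0,"wy":0,"wz":0,"tx":0,"ty":0,"tz":0,"gripper":-1},{"wx":0,"wy":0,"wz":0,"tx":0,"ty":0,"tz":0,"gripper":-1}]'
cat >> h.py <<'E'
C=np.array([.561,-.197,.150]); A=np.array([.9925,-.122,0]); L=np.array([.122,.9925,0])
def wh():
    o=get_obs(); v=o['tool_pos']-C; print('TCP in wheel: fwd %.1f left %.1f up %.1f mm'%tuple(1000*np.array([v@A,v@L,v[2]])),np.round(o['tool_rot'],1),np.round(o['force'],1))
E
python3 -c "
from h import *
wh()"
```

```text
time_s: 3.1
tool_pos: [0.566, -0.144, 0.2985]
tool_rot: [-179.8, 0.1, -6.7]
force: [-1.5, -0.9, 0.2]
grip_width: 0.0003
grasp_force: 0.0
time_s: 3.27
tool_pos: [0.5641, -0.1473, 0.3011]
tool_rot: [-180.0, 0.1, -7.0]
force: [0.1, -0.9, 0.8]
grip_width: 0.0005
grasp_force: 0.0
TCP in wheel: fwd -3.0 left 49.7 up 151.1 mm [-1.8e+02  1.0e-01 -7.0e+00] [ 0.1 -0.9  0.8]
```

```bash
python3 -m creep '[{"wx":0,"wy":0,"wz":0,"tx":2,"ty":0,"tz":20,"gripper":-1},{"wx":0,"wy":0,"wz":0,"tx":3,"ty":0,"tz":40,"gripper":-1},{"wx":0,"wy":0,"wz":0,"tx":3,"ty":0,"tz":54,"gripper":-1},{"wx":0,"wy":0,"wz":0,"tx":3,"ty":3,"tz":54,"gripper":-1},{"wx":0,"wy":0,"wz":0,"tx":3,"ty":6,"tz":54,"gripper":-1}]'
python3 -m creep '[{"wx":0,"wy":0,"wz":0,"tx":0,"ty":5,"tz":0,"gripper":-1},{"wx":0,"wy":0,"wz":0,"tx":0,"ty":10,"tz":0,"gripper":-1},{"wx":0,"wy":0,"wz":0,"tx":0,"ty":15,"tz":0,"gripper":-1},{"wx":0,"wy":0,"wz":0,"tx":0,"ty":20,"tz":0,"gripper":-1},{"wx":0,"wy":0,"wz":0,"tx":0,"ty":25,"tz":0,"gripper":-1}]'
python3 - <<'E'
from h import *
wh(); snap('wrist','w2.png')
wh()
snap('top','t2.png'); a=cv2.imread('pics/w2.png'); b=cv2.imread('pics/t2.png')[140:290,270:470]
cv2.imwrite('pics/v2.png',np.hstack([cv2.resize(a,(400,300)),cv2.resize(b,(400,300))]))
E
```

```text
time_s: 3.68
tool_pos: [0.5672, -0.1542, 0.2496]
tool_rot: [180.0, -0.1, -7.0]
force: [-0.9, 0.6, 0.6]
grip_width: 0.0003
grasp_force: 0.0
time_s: 4.1
tool_pos: [0.5642, -0.1787, 0.2485]
tool_rot: [180.0, -0.1, -7.0]
force: [0.1, 1.6, 0.7]
grip_width: 0.0003
grasp_force: 0.6
TCP in wheel: fwd 0.9 left 18.5 up 98.5 mm [ 1.8e+02 -1.0e-01 -7.0e+00] [0.1 1.6 0.7]
TCP in wheel: fwd 0.7 left 17.0 up 98.2 mm [179.9  -0.   -7.1] [0.4 0.2 0.9]
```

View pics/v2.png

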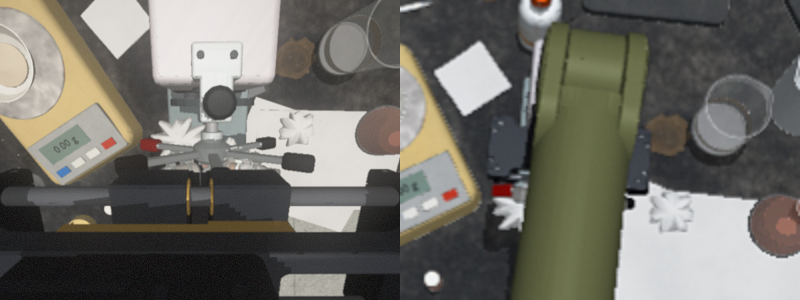

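The left half (wrist) shows the wheel turning as intended: the red end is at (150,145) and the right arm has dropped. I'll continue along the arc.

```bash
python3 -m creep '[{"wx":0,"wy":0,"wz":0,"tx":0,"ty":8,"tz":0,"gripper":-1},{"wx":0,"wy":0,"wz":0,"tx":0,"ty":17,"tz":1,"gripper":-1},{"wx":0,"wy":0,"wz":0,"tx":0,"ty":26,"tz":2,"gripper":-1},{"wx":0,"wy":0,"wz":0,"tx":0,"ty":35,"tz":3,"gripper":-1},{"wx":0,"wy":0,"wz":0,"tx":0,"ty":44,"tz":5,"gripper":-1}]'
python3 -m creep '[{"wx":0,"wy":0,"wz":0,"tx":0,"ty":7,"tz":3,"gripper":-1},{"wx":0,"wy":0,"wz":0,"tx":0,"ty":14,"tz":8,"gripper":-1},{"wx":0,"wy":0,"wz":0,"tx":0,"ty":21,"tz":13,"gripper":-1},{"wx":0,"wy":0,"wz":0,"tx":0,"ty":27,"tz":18,"gripper":-1},{"wx":0,"wy":0,"wz":0,"tx":0,"ty":32,"tz":22,"gripper":-1}]'
python3 -m creep '[{"wx":0,"wy":0,"wz":0,"tx":0,"ty":0,"tz":0,"gripper":-1},{"wx":0,"wy":0,"wz":0,"tx":0,"ty":0,"tz":-30,"gripper":-1},{"wx":0,"wy":0,"wz":0,"tx":0,"ty":0,"tz":-60,"gripper":-1},{"wx":0,"wy":0,"wz":0,"tx":-20,"ty":-20,"tz":-90,"gripper":-1},{"wx":0,"wy":0,"wz":0,"tx":-50,"ty":-50,"tz":-100,"gripper":-1}]'
python3 -m creep '[{"wx":0,"wy":0,"wz":0,"tx":-30,"ty":-20,"tz":-20,"gripper":-1},{"wx":0,"wy":0,"wz":0,"tx":-40,"ty":-20,"tz":-50,"gripper":-1},{"wx":0,"wy":0,"wz":0,"tx":-40,"ty":-20,"tz":-50,"gripper":-1}]'
python3 - <<'E'
from h import *
wh(); p,d=snap('wrist','w3.png'); wh()
for q in('wheel','marked_end'): print(q,[(np.round(x['point'],3),round(x['confidence'],2)) for x in nets.place_of(q,'wrist')[:2]])
E
```

```text
time_s: 4.62
tool_pos: [0.5582, -0.2231, 0.2425]
tool_rot: [180.0, 0.0, -7.0]
force: [-0.9, -0.3, 0.2]
grip_width: 0.0006
grasp_force: 0.6
time_s: 5.03
tool_pos: [0.5546, -0.2546, 0.2201]
tool_rot: [180.0, -0.0, -7.0]
force: [1.0, 1.1, 1.3]
grip_width: 0.0002
grasp_force: 0.6
time_s: 5.45
tool_pos: [0.5138, -0.2018, 0.3236]
tool_rot: [179.9, -0.3, -7.2]
force: [-0.3, 0.6, 1.1]
grip_width: 0.0002
grasp_force: 0.0
time_s: 5.7
tool_pos: [0.4748, -0.1731, 0.3764]
tool_rot: [179.7, -0.4, -6.9]
force: [1.0, -1.2, 1.0]
grip_width: 0.0002
grasp_force: 0.0
TCP in wheel: fwd -88.5 left 13.2 up 226.4 mm [179.7  -0.4  -6.9] [ 1.  -1.2  1. ]
TCP in wheel: fwd -87.9 left 12.3 up 224.1 mm [179.8  -0.3  -6.9] [ 0.7 -0.1 -0.2]
wheel [(array([ 0.57 , -0.197,  0.154]), 0.63), (array([ 0.501,  0.187, -0.001]), 0.49)]
marked_end [(array([ 0.578, -0.085,  0.191]), 0.75)]
```

View pics/w3.png

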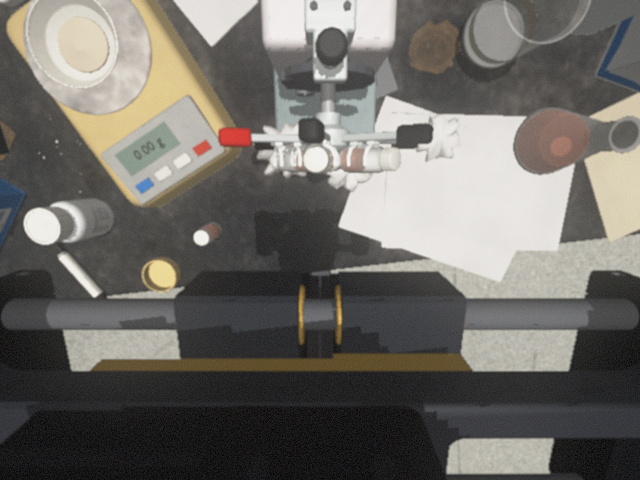

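The red end is now on the left at px (235,136), about 70° from up, and the next arm is near the top at (312,130). I'll repeat the push about 10° further.

```bash
python3 -m creep '[{"wx":0,"wy":0,"wz":0,"tx":30,"ty":-12,"tz":20,"gripper":-1},{"wx":0,"wy":0,"wz":0,"tx":60,"ty":-25,"tz":40,"gripper":-1},{"wx":0,"wy":0,"wz":0,"tx":88,"ty":-38,"tz":60,"gripper":-1},{"wx":0,"wy":0,"wz":0,"tx":88,"ty":-38,"tz":75,"gripper":-1},{"wx":0,"wy":0,"wz":0,"tx":88,"ty":-38,"tz":75,"gripper":-1}]'
python3 -m creep '[{"wx":0,"wy":0,"wz":0,"tx":0,"ty":0,"tz":20,"gripper":-1},{"wx":0,"wy":0,"wz":0,"tx":0,"ty":0,"tz":40,"gripper":-1},{"wx":0,"wy":0,"wz":0,"tx":0,"ty":0,"tz":52,"gripper":-1},{"wx":0,"wy":0,"wz":0,"tx":0,"ty":3,"tz":52,"gripper":-1},{"wx":0,"wy":0,"wz":0,"tx":0,"ty":6,"tz":52,"gripper":-1}]'
python3 -c "
from h import *
wh()"
python3 -m creep '[{"wx":0,"wy":0,"wz":0,"tx":0,"ty":5,"tz":0,"gripper":-1},{"wx":0,"wy":0,"wz":0,"tx":0,"ty":10,"tz":0,"gripper":-1},{"wx":0,"wy":0,"wz":0,"tx":0,"ty":15,"tz":0,"gripper":-1},{"wx":0,"wy":0,"wz":0,"tx":0,"ty":20,"tz":0,"gripper":-1},{"wx":0,"wy":0,"wz":0,"tx":0,"ty":26,"tz":0,"gripper":-1}]'
python3 -m creep '[{"wx":0,"wy":0,"wz":0,"tx":0,"ty":8,"tz":0,"gripper":-1},{"wx":0,"wy":0,"wz":0,"tx":0,"ty":17,"tz":1,"gripper":-1},{"wx":0,"wy":0,"wz":0,"tx":0,"ty":26,"tz":2,"gripper":-1},{"wx":0,"wy":0,"wz":0,"tx":0,"ty":35,"tz":3,"gripper":-1},{"wx":0,"wy":0,"wz":0,"tx":0,"ty":44,"tz":5,"gripper":-1}]'
python3 -c "
from h import *
wh()"
```

```text
time_s: 6.27
tool_pos: [0.5658, -0.1462, 0.2888]
tool_rot: [-179.8, 0.6, -6.8]
force: [-0.8, -2.3, -0.3]
grip_width: 0.0007
grasp_force: 0.0
time_s: 6.68
tool_pos: [0.5657, -0.1543, 0.2434]
tool_rot: [180.0, 0.1, -7.0]
force: [0.4, -0.4, 1.4]
grip_width: 0.0005
grasp_force: 0.0
TCP in wheel: fwd -0.5 left 43.0 up 93.4 mm [ 1.8e+02  1.0e-01 -7.0e+00] [ 0.4 -0.4  1.4]
time_s: 7.1
tool_pos: [0.5635, -0.1798, 0.2442]
tool_rot: [180.0, -0.1, -7.0]
force: [0.8, 1.0, 1.3]
grip_width: 0.0006
grasp_force: 0.8
time_s: 7.52
tool_pos: [0.5573, -0.2241, 0.2379]
tool_rot: [-180.0, 0.0, -7.0]
force: [-0.4, 0.8, 0.7]
grip_width: 0.0009
grasp_force: 0.7
TCP in wheel: fwd -0.4 left -27.4 up 87.9 mm [-180.    0.   -7.] [-0.4  0.8  0.7]
```

```bash
python3 -m creep '[{"wx":0,"wy":0,"wz":0,"tx":0,"ty":8,"tz":3,"gripper":-1},{"wx":0,"wy":0,"wz":0,"tx":0,"ty":16,"tz":7,"gripper":-1},{"wx":0,"wy":0,"wz":0,"tx":0,"ty":24,"tz":12,"gripper":-1},{"wx":0,"wy":0,"wz":0,"tx":0,"ty":32,"tz":18,"gripper":-1},{"wx":0,"wy":0,"wz":0,"tx":0,"ty":39,"tz":25,"gripper":-1}]'
python3 -c "
from h import *
wh()"
python3 -m creep '[{"wx":0,"wy":0,"wz":0,"tx":0,"ty":0,"tz":0,"gripper":-1},{"wx":0,"wy":0,"wz":0,"tx":0,"ty":0,"tz":-30,"gripper":-1},{"wx":0,"wy":0,"wz":0,"tx":0,"ty":0,"tz":-60,"gripper":-1},{"wx":0,"wy":0,"wz":0,"tx":-20,"ty":-20,"tz":-90,"gripper":-1},{"wx":0,"wy":0,"wz":0,"tx":-50,"ty":-50,"tz":-110,"gripper":-1}]'
python3 -m creep '[{"wx":0,"wy":0,"wz":0,"tx":-30,"ty":-20,"tz":-30,"gripper":-1},{"wx":0,"wy":0,"wz":0,"tx":-40,"ty":-20,"tz":-60,"gripper":-1},{"wx":0,"wy":0,"wz":0,"tx":-40,"ty":-20,"tz":-60,"gripper":-1}]'
python3 - <<'E'
from h import *
p,d=snap('wrist','w4.png'); wh()
for q in('wheel','marked_end','plunger_top'): print(q,[(np.round(x['point'],3),round(x['confidence'],2)) for x in nets.place_of(q,'wrist')[:2]])
p=p.astype(int); m=(p[...,0]>2*p[...,1])&(p[...,0]>70)&(d>0); m[300:]=0
P=np.array([world('wrist',d,u,v) for v,u in zip(*np.where(m))]); P=P[P[:,2]>.22]-C
Q=np.c_[P@A,P@L,P[:,2]]*1000; T=Q[Q[:,2]>np.percentile(Q[:,2],90)-8]
print(len(Q),Q.mean(0).round(1),np.percentile(Q,[3,97],axis=0).round(1))
E
```

```text
time_s: 7.93
tool_pos: [0.5529, -0.2627, 0.2128]
tool_rot: [180.0, -0.0, -7.0]
force: [0.4, 1.4, 0.2]
grip_width: 0.0004
grasp_force: 0.7
TCP in wheel: fwd -0.1 left -66.2 up 62.8 mm [180.  -0.  -7.] [0.4 1.4 0.2]
time_s: 8.35
tool_pos: [0.5131, -0.2123, 0.3232]
tool_rot: [180.0, -0.2, -7.2]
force: [-0.2, 1.6, 0.9]
grip_width: 0.0002
grasp_force: 0.0
time_s: 8.6
tool_pos: [0.4753, -0.1839, 0.3888]
tool_rot: [179.6, -0.6, -6.9]
force: [1.6, -0.4, 1.1]
grip_width: 0.0002
grasp_force: 0.0
TCP in wheel: fwd -86.3 left 1.6 up 235.8 mm [179.7  -0.4  -7. ] [ 0.2  0.1 -1.2]
wheel [(array([ 0.569, -0.195,  0.153]), 0.63)]
marked_end [(array([ 0.565, -0.187,  0.267]), 0.71), (array([0.502, 0.187, 0.002]), 0.66)]
plunger_top [(array([ 0.628, -0.196,  0.251]), 0.8)]
397 [  0.6   6.4 108.8] [[ -6.7  -1.4 106.6]
 [  8.1  13.5 110.6]]
```

View pics/w4.png

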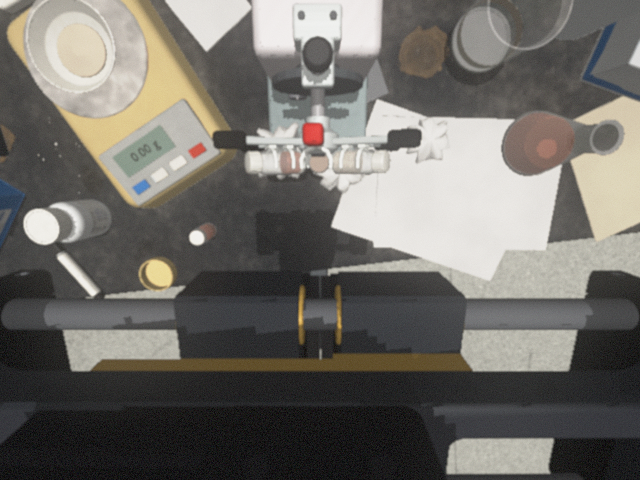

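The red end is on top at px (313,133), with the side arms level at (231,139) and (402,137). I'll check the remaining tilt and locate the knob.

```bash
python3 - <<'E'
from h import *
p,d=optics.read_camera('wrist'); wh(); p=p.astype(int)
def box(n,u0,u1,v0,v1,f,z0):
    P=np.array([world('wrist',d,u,v) for v in range(v0,v1) for u in range(u0,u1) if d[v,u]>0 and f(p[v,u])]); P=P[P[:,2]>z0]
    V=P-C; Q=np.c_[V@A,V@L,V[:,2]]*1000
    print(n,len(Q),np.median(Q,0).round(1),np.percentile(Q,[3,97],axis=0).round(1).tolist(),np.median(P,0).round(4))
dk=lambda c:c.max()<85
box('left',205,250,125,155,dk,.17);box('right',385,425,120,150,dk,.17)
box('red',295,330,118,150,lambda c:c[0]>2*c[1],.22);box('knob',298,338,35,76,dk,.235)
E
```

```text
TCP in wheel: fwd -87.0 left 0.9 up 229.7 mm [-1.8e+02  1.0e-01 -7.0e+00] [-0.2 -0.4 -1.1]
left 585 [ 1.4 91.  56.1] [[-6.4, 78.4, 46.9], [9.6, 104.6, 62.1]] [ 0.5737 -0.1068  0.2061]
right 498 [  3.1 -79.9  63.1] [[-4.7, -94.2, 55.0], [10.0, -67.9, 69.2]] [ 0.5543 -0.2767  0.2131]Traceback (most recent call last):
  File "<stdin>", line 9, in <module>
  File "<stdin>", line 4, in box
  File "h.py", line 7, in world
    i=optics.camera_info(c); f=240/np.tan(np.radians(i['fovy']/2))
ValueError: time passes only in moves, steps and waits
```

The tilt is about 2°, well inside the notch's capture range. Next I'll go above the knob, 63 mm behind the wheel plane.

```bash
python3 -m creep '[{"wx":0,"wy":0,"wz":0,"tx":40,"ty":-2,"tz":0,"gripper":-1},{"wx":0,"wy":0,"wz":0,"tx":80,"ty":-2,"tz":0,"gripper":-1},{"wx":0,"wy":0,"wz":0,"tx":120,"ty":-2,"tz":10,"gripper":-1},{"wx":0,"wy":0,"wz":0,"tx":151,"ty":-2,"tz":40,"gripper":-1},{"wx":0,"wy":0,"wz":0,"tx":151,"ty":-2,"tz":75,"gripper":-1}]'
python3 -m creep '[{"wx":0,"wy":0,"wz":0,"tx":0,"ty":0,"tz":0,"gripper":-1},{"wx":0,"wy":0,"wz":0,"tx":0,"ty":0,"tz":20,"gripper":-1},{"wx":0,"wy":0,"wz":0,"tx":0,"ty":0,"tz":30,"gripper":-1},{"wx":0,"wy":0,"wz":0,"tx":0,"ty":0,"tz":34,"gripper":-1},{"wx":0,"wy":0,"wz":0,"tx":0,"ty":0,"tz":34,"gripper":-1}]'
python3 -c "
from h import *
wh();print(get_obs()['tool_pos'])"
```

```text
time_s: 9.27
tool_pos: [0.6304, -0.2013, 0.302]
tool_rot: [-179.8, -0.1, -6.9]
force: [-1.3, 0.0, -2.1]
grip_width: 0.0006
grasp_force: 0.0
time_s: 9.68
tool_pos: [0.6246, -0.2019, 0.2721]
tool_rot: [180.0, 0.1, -7.0]
force: [0.3, -0.2, 0.0]
grip_width: 0.0001
grasp_force: 0.0
TCP in wheel: fwd 63.7 left 2.9 up 122.1 mm [ 1.8e+02  1.0e-01 -7.0e+00] [ 0.3 -0.2  0. ]
[ 0.6245648  -0.20187166  0.27208566]
```

```bash
python3 -m creep '[{"wx":0,"wy":0,"wz":0,"tx":0,"ty":0,"tz":4,"gripper":-1},{"wx":0,"wy":0,"wz":0,"tx":0,"ty":0,"tz":8,"gripper":-1},{"wx":0,"wy":0,"wz":0,"tx":0,"ty":0,"tz":12,"gripper":-1},{"wx":0,"wy":0,"wz":0,"tx":0,"ty":0,"tz":15,"gripper":-1},{"wx":0,"wy":0,"wz":0,"tx":0,"ty":0,"tz":18,"gripper":-1}]'
python3 -m creep '[{"wx":0,"wy":0,"wz":0,"tx":0,"ty":0,"tz":1,"gripper":-1},{"wx":0,"wy":0,"wz":0,"tx":0,"ty":0,"tz":2,"gripper":-1},{"wx":0,"wy":0,"wz":0,"tx":0,"ty":0,"tz":3,"gripper":-1},{"wx":0,"wy":0,"wz":0,"tx":0,"ty":0,"tz":4,"gripper":-1},{"wx":0,"wy":0,"wz":0,"tx":0,"ty":0,"tz":5,"gripper":-1}]'
```

```text
time_s: 10.1
tool_pos: [0.6253, -0.2016, 0.2546]
tool_rot: [180.0, -0.0, -7.0]
force: [-0.4, 0.2, 2.8]
grip_width: 0.0007
grasp_force: 1.4
time_s: 10.52
tool_pos: [0.6253, -0.2015, 0.2493]
tool_rot: [180.0, -0.0, -7.0]
force: [-0.4, 0.1, 2.5]
grip_width: 0.0005
grasp_force: 1.3
```

```bash
python3 -m creep '[{"wx":0,"wy":0,"wz":0,"tx":0,"ty":0,"tz":0.7,"gripper":-1},{"wx":0,"wy":0,"wz":0,"tx":0,"ty":0,"tz":1.4,"gripper":-1},{"wx":0,"wy":0,"wz":0,"tx":0,"ty":0,"tz":2,"gripper":-1},{"wx":0,"wy":0,"wz":0,"tx":0,"ty":0,"tz":2,"gripper":-1}]'
python3 -m creep '[{"wx":0,"wy":0,"wz":0,"tx":0,"ty":0,"tz":0.5,"gripper":-1},{"wx":0,"wy":0,"wz":0,"tx":0,"ty":0,"tz":1,"gripper":-1},{"wx":0,"wy":0,"wz":0,"tx":0,"ty":0,"tz":1,"gripper":-1}]'
```

```text
time_s: 10.85
tool_pos: [0.6253, -0.2015, 0.2477]
tool_rot: [180.0, -0.0, -7.0]
force: [-1.1, -1.1, 4.2]
grip_width: 0.0007
grasp_force: 2.3
time_s: 11.1
tool_pos: [0.6254, -0.2015, 0.2476]
tool_rot: [180.0, -0.1, -7.0]
force: [-2.9, -0.4, 9.5]
grip_width: 0.0006
grasp_force: 4.0
```

```bash
python3 -m creep '[{"wx":0,"wy":0,"wz":0,"tx":0,"ty":0,"tz":0.5,"gripper":-1},{"wx":0,"wy":0,"wz":0,"tx":0,"ty":0,"tz":1,"gripper":-1},{"wx":0,"wy":0,"wz":0,"tx":0,"ty":0,"tz":1,"gripper":-1}]'
python3 -m creep '[{"wx":0,"wy":0,"wz":0,"tx":0,"ty":0,"tz":-3,"gripper":-1},{"wx":0,"wy":0,"wz":0,"tx":0,"ty":0,"tz":-15,"gripper":-1},{"wx":0,"wy":0,"wz":0,"tx":0,"ty":0,"tz":-50,"gripper":-1},{"wx":0,"wy":0,"wz":0,"tx":0,"ty":0,"tz":-90,"gripper":-1},{"wx":0,"wy":0,"wz":0,"tx":-30,"ty":0,"tz":-130,"gripper":-1}]'
python3 -m creep '[{"wx":0,"wy":0,"wz":0,"tx":-40,"ty":0,"tz":0,"gripper":-1},{"wx":0,"wy":0,"wz":0,"tx":-80,"ty":0,"tz":0,"gripper":-1},{"wx":0,"wy":0,"wz":0,"tx":-120,"ty":0,"tz":0,"gripper":-1},{"wx":0,"wy":0,"wz":0,"tx":-120,"ty":0,"tz":0,"gripper":-1},{"wx":0,"wy":0,"wz":0,"tx":-120,"ty":0,"tz":0,"gripper":-1}]'
python3 - <<'E'
from h import *
p,d=snap('wrist','w5.png'); wh()
for q in('wheel','marked_end','plunger_top','rotator'): print(q,[(np.round(x['point'],3),round(x['confidence'],2)) for x in nets.place_of(q,'wrist')[:2]])
E
```

```text
time_s: 11.35
tool_pos: [0.6254, -0.2016, 0.2476]
tool_rot: [179.9, -0.1, -7.0]
force: [-3.9, 0.1, 11.6]
grip_width: 0.0005
grasp_force: 5.6
time_s: 11.77
tool_pos: [0.6023, -0.1982, 0.3684]
tool_rot: [-179.8, 0.0, -6.9]
force: [-1.3, 0.0, 0.8]
grip_width: 0.0004
grasp_force: 0.0
time_s: 12.18
tool_pos: [0.4797, -0.1839, 0.3694]
tool_rot: [179.8, -0.0, -7.1]
force: [0.3, -0.7, -0.5]
grip_width: 0.0006
grasp_force: 0.0
TCP in wheel: fwd -80.9 left 3.2 up 219.2 mm [ 1.799e+02 -1.000e-01 -7.000e+00] [ 0.6  0.7 -0.6]
wheel [(array([ 0.568, -0.196,  0.152]), 0.8)]
marked_end [(array([ 0.57 , -0.19 ,  0.268]), 0.98)]
plunger_top [(array([ 0.633, -0.197,  0.243]), 0.7)]
rotator [(array([0.421, 0.246, 0.005]), 0.49)]
```

View pics/w5.png

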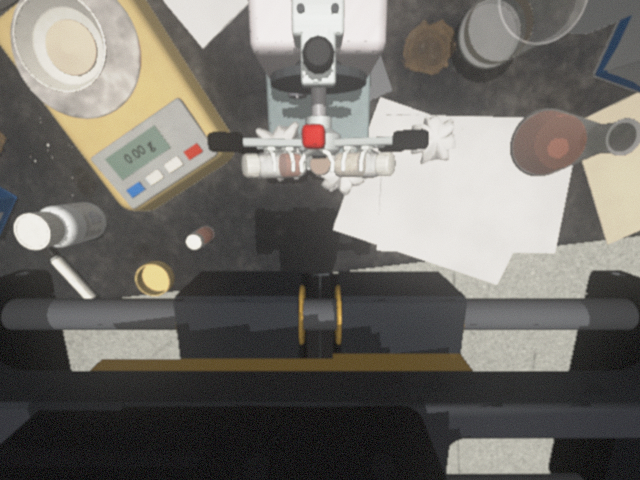

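The picture shows the red end at px (313,135), side ends at (226,141) and (410,139), and surroundings unchanged. I'll do one numeric check of tilt and knob height before handing in.

```bash
python3 - <<'E'
from h import *
p,d=optics.read_camera('wrist'); o=get_obs(); i=optics.camera_info('wrist'); p=p.astype(int)
import h
class O: camera_info=staticmethod(lambda c:i)
h.optics=O; h.get_obs=lambda:o
def box(n,u0,u1,v0,v1,f,z0):
    P=np.array([world('wrist',d,u,v) for v in range(v0,v1) for u in range(u0,u1) if d[v,u]>0 and f(p[v,u])]); P=P[P[:,2]>z0]
    V=P-C; Q=np.c_[V@A,V@L,V[:,2]]*1000
    print(n,len(Q),np.median(Q,0).round(1),np.percentile(Q,[3,97],axis=0).round(1).tolist())
dk=lambda c:c.max()<85
box('left',200,250,125,157,dk,.17);box('right',385,435,120,155,dk,.17)
box('red',295,332,118,152,lambda c:c[0]>2*c[1],.22);box('knob',298,338,32,76,dk,.225)
E
```

```text
left 607 [ 1.5 90.6 56.3] [[-6.5, 78.3, 48.6], [9.7, 104.3, 62.5]]
right 465 [  3.5 -79.8  63.6] [[-4.5, -94.4, 55.3], [10.0, -68.0, 69.9]]
red 454 [  2.4   7.3 118.3] [[-5.1, 0.1, 116.3], [9.7, 14.9, 119.9]]
knob 286 [57.1  4.  96.3] [[53.4, -6.9, 89.4], [71.6, 14.5, 98.6]]
```

Two cues suggest about 2° of residual tilt. I'll check it against the housing top, which is a level reference in the same frame, to rule out camera error.

```bash
python3 - <<'E'
from h import *
p,d=optics.read_camera('wrist'); o=get_obs(); i=optics.camera_info('wrist'); p=p.astype(int)
import h
class O: camera_info=staticmethod(lambda c:i)
h.optics=O; h.get_obs=lambda:o
def pts(u0,u1,v0,v1,f,z0,z1):
    P=np.array([world('wrist',d,u,v) for v in range(v0,v1) for u in range(u0,u1) if d[v,u]>0 and f(p[v,u])]); P=P[(P[:,2]>z0)&(P[:,2]<z1)]
    V=P-C; return np.c_[V@A,V@L,V[:,2]]*1000
H=pts(245,395,0,52,lambda c:c.min()>150,.175,.2)
print('housing',len(H),np.percentile(H,[1,99],axis=0).round(1).tolist())
k=np.linalg.lstsq(np.c_[H[:,:2],np.ones(len(H))],H[:,2],rcond=None)[0]; print('slopes deg fwd,left',np.degrees(k[:2]).round(2),k[2].round(1))
for f0 in range(45,100,10):
    s=H[abs(H[:,0]-f0)<5]; 
    if len(s)>50: print(f0,np.percentile(s[:,1],[1,99]).round(1),np.percentile(s[:,1],[1,99]).mean().round(1))
# bench level
B=pts(340,500,170,230,lambda c:c.min()>120,-.03,.03); k=np.linalg.lstsq(np.c_[B[:,:2],np.ones(len(B))],B[:,2],rcond=None)[0]; print('paper slopes',len(B),np.degrees(k[:2]).round(2))
E
```

```text
housing 4366 [[85.9, -58.0, 34.4], [126.5, 66.3, 41.0]]
slopes deg fwd,left [1.24 0.02] 36.3
85 [-56.3  64.3] 4.0
95 [-58.  66.] 4.0
paper slopes 8913 [1.34 0.61]
```

The housing reads level and centred, so the tilt of about 2° is real play in the notch. I'll nudge the red arm gently to the right and watch the force.

```bash
python3 -m creep '[{"wx":0,"wy":0,"wz":0,"tx":30,"ty":-15,"tz":20,"gripper":-1},{"wx":0,"wy":0,"wz":0,"tx":60,"ty":-30,"tz":40,"gripper":-1},{"wx":0,"wy":0,"wz":0,"tx":81,"ty":-43,"tz":55,"gripper":-1},{"wx":0,"wy":0,"wz":0,"tx":81,"ty":-43,"tz":70,"gripper":-1},{"wx":0,"wy":0,"wz":0,"tx":81,"ty":-43,"tz":70,"gripper":-1}]'
python3 -m creep '[{"wx":0,"wy":0,"wz":0,"tx":0,"ty":0,"tz":20,"gripper":-1},{"wx":0,"wy":0,"wz":0,"tx":0,"ty":0,"tz":40,"gripper":-1},{"wx":0,"wy":0,"wz":0,"tx":0,"ty":0,"tz":50,"gripper":-1},{"wx":0,"wy":0,"wz":0,"tx":0,"ty":4,"tz":50,"gripper":-1},{"wx":0,"wy":0,"wz":0,"tx":0,"ty":8,"tz":50,"gripper":-1}]'
python3 -m creep '[{"wx":0,"wy":0,"wz":0,"tx":0,"ty":2,"tz":0,"gripper":-1},{"wx":0,"wy":0,"wz":0,"tx":0,"ty":4,"tz":0,"gripper":-1},{"wx":0,"wy":0,"wz":0,"tx":0,"ty":4,"tz":0,"gripper":-1},{"wx":0,"wy":0,"wz":0,"tx":0,"ty":4,"tz":0,"gripper":-1}]'
python3 -c "
from h import *
wh()"
```

```text
time_s: 12.95
tool_pos: [0.5667, -0.1491, 0.294]
tool_rot: [-179.8, 0.4, -6.8]
force: [-0.4, 0.0, -0.6]
grip_width: 0.0008
grasp_force: 0.0
time_s: 13.37
tool_pos: [0.5659, -0.1596, 0.249]
tool_rot: [180.0, 0.0, -7.0]
force: [0.4, 0.3, 0.9]
grip_width: 0.0004
grasp_force: 0.0
time_s: 13.7
tool_pos: [0.5657, -0.1633, 0.2493]
tool_rot: [180.0, -0.1, -7.0]
force: [0.1, -0.2, 0.2]
grip_width: 0.0002
grasp_force: 0.0
TCP in wheel: fwd 0.6 left 34.1 up 99.3 mm [ 1.8e+02 -1.0e-01 -7.0e+00] [ 0.1 -0.2  0.2]
```

```bash
for k in 1 2 3; do python3 -m creep '[{"wx":0,"wy":0,"wz":0,"tx":0,"ty":1,"tz":0,"gripper":-1},{"wx":0,"wy":0,"wz":0,"tx":0,"ty":2,"tz":0,"gripper":-1},{"wx":0,"wy":0,"wz":0,"tx":0,"ty":2,"tz":0,"gripper":-1}]' | grep -v rot; python3 -c "
from h import *
wh()"; done
```

```text
time_s: 13.95
tool_pos: [0.5652, -0.1651, 0.2486]
force: [-0.3, -0.7, 0.7]
grip_width: 0.0003
grasp_force: 0.0
TCP in wheel: fwd 0.2 left 32.2 up 98.6 mm [180.  -0.  -7.] [-0.3 -0.7  0.7]
time_s: 14.2
tool_pos: [0.5649, -0.1672, 0.2484]
force: [0.8, -0.3, 0.5]
grip_width: 0.0004
grasp_force: 0.0
TCP in wheel: fwd 0.2 left 30.1 up 98.4 mm [180.   0.  -7.] [ 0.8 -0.3  0.5]
time_s: 14.45
tool_pos: [0.5647, -0.1692, 0.2484]
force: [1.0, -0.5, 0.4]
grip_width: 0.0004
grasp_force: 0.0
TCP in wheel: fwd 0.2 left 28.1 up 98.4 mm [180.   0.  -7.] [ 1.  -0.5  0.4]
```

```bash
for k in 1 2 3; do python3 -m creep '[{"wx":0,"wy":0,"wz":0,"tx":0,"ty":0.5,"tz":0,"gripper":-1},{"wx":0,"wy":0,"wz":0,"tx":0,"ty":1,"tz":0,"gripper":-1},{"wx":0,"wy":0,"wz":0,"tx":0,"ty":1,"tz":0,"gripper":-1}]' | grep grasp; python3 -c "
from h import *
wh()"; done
```

```text
grasp_force: 0.0
TCP in wheel: fwd 0.2 left 27.2 up 98.5 mm [180.   0.  -7.] [-0.4  0.3  0.6]
grasp_force: 0.0
TCP in wheel: fwd 0.2 left 26.2 up 98.5 mm [180.  -0.  -7.] [-0.1 -0.7  0.6]
grasp_force: 0.5
TCP in wheel: fwd 0.3 left 25.7 up 98.5 mm [-180.    0.   -7.] [ 0.9  1.1 -0.4]
```

```bash
for k in 1 2; do python3 -m creep '[{"wx":0,"wy":0,"wz":0,"tx":0,"ty":0.5,"tz":0,"gripper":-1},{"wx":0,"wy":0,"wz":0,"tx":0,"ty":1,"tz":0,"gripper":-1},{"wx":0,"wy":0,"wz":0,"tx":0,"ty":1,"tz":0,"gripper":-1}]' | grep grasp; python3 -c "
from h import *
wh()"; done
```

```text
grasp_force: 0.5
TCP in wheel: fwd 0.3 left 24.4 up 98.6 mm [180.  -0.  -7.] [-0.8  1.6  0.5]
grasp_force: 0.5
TCP in wheel: fwd 0.3 left 23.2 up 98.5 mm [180.  -0.  -7.] [ 0.1  1.1 -0.1]
```

```bash
python3 -m creep '[{"wx":0,"wy":0,"wz":0,"tx":0,"ty":0.5,"tz":0,"gripper":-1},{"wx":0,"wy":0,"wz":0,"tx":0,"ty":1,"tz":0,"gripper":-1},{"wx":0,"wy":0,"wz":0,"tx":0,"ty":1,"tz":0,"gripper":-1}]' | grep -E "grasp|force"; python3 -c "
from h import *
wh()"
python3 -m creep '[{"wx":0,"wy":0,"wz":0,"tx":0,"ty":-8,"tz":0,"gripper":-1},{"wx":0,"wy":0,"wz":0,"tx":0,"ty":-15,"tz":0,"gripper":-1},{"wx":0,"wy":0,"wz":0,"tx":0,"ty":-15,"tz":-40,"gripper":-1},{"wx":0,"wy":0,"wz":0,"tx":0,"ty":-15,"tz":-80,"gripper":-1},{"wx":0,"wy":0,"wz":0,"tx":-35,"ty":0,"tz":-100,"gripper":-1}]' >/dev/null
python3 -m creep '[{"wx":0,"wy":0,"wz":0,"tx":-40,"ty":20,"tz":-20,"gripper":-1},{"wx":0,"wy":0,"wz":0,"tx":-46,"ty":20,"tz":-20,"gripper":-1},{"wx":0,"wy":0,"wz":0,"tx":-46,"ty":20,"tz":-20,"gripper":-1},{"wx":0,"wy":0,"wz":0,"tx":-46,"ty":20,"tz":-20,"gripper":-1}]'
python3 - <<'E'
from h import *
p,d=snap('wrist','w6.png'); o=get_obs(); i=optics.camera_info('wrist'); p=p.astype(int)
import h
class O: camera_info=staticmethod(lambda c:i)
h.optics=O; h.get_obs=lambda:o
wh()
def box(n,u0,u1,v0,v1,f,z0):
    P=np.array([world('wrist',d,u,v) for v in range(v0,v1) for u in range(u0,u1) if d[v,u]>0 and f(p[v,u])]); P=P[P[:,2]>z0]
    V=P-C; Q=np.c_[V@A,V@L,V[:,2]]*1000
    print(n,len(Q),np.median(Q,0).round(1),np.percentile(Q,[3,97],axis=0).round(1).tolist())
dk=lambda c:c.max()<85
box('left',195,255,120,160,dk,.17);box('right',380,440,115,158,dk,.17)
box('red',290,340,110,158,lambda c:c[0]>2*c[1],.22);box('knob',290,345,28,80,dk,.225)
E
```

```text
force: [0.2, 0.0, 0.1]
grasp_force: 0.4
TCP in wheel: fwd 0.3 left 22.2 up 98.5 mm [180.  -0.  -7.] [0.2 0.  0.1]
time_s: 16.7
tool_pos: [0.4823, -0.1841, 0.3683]
tool_rot: [179.9, -0.1, -7.0]
force: [-0.0, -0.5, -0.5]
grip_width: 0.0005
grasp_force: 0.0
TCP in wheel: fwd -79.3 left 3.8 up 217.5 mm [180.   -0.   -6.9] [-0.1 -0.  -0.3]
left 623 [ 2.  89.7 58.7] [[-6.0, 77.6, 50.7], [10.1, 103.6, 65.1]]
right 410 [  4.4 -80.3  59.5] [[-4.0, -95.0, 52.3], [10.6, -68.7, 65.7]]
red 438 [  2.9   5.  117.7] [[-5.0, -2.6, 115.9], [10.1, 11.9, 119.3]]
knob 289 [57.7  4.3 95.9] [[53.6, -5.9, 89.6], [72.4, 15.2, 98.0]]
```

View pics/w6.png

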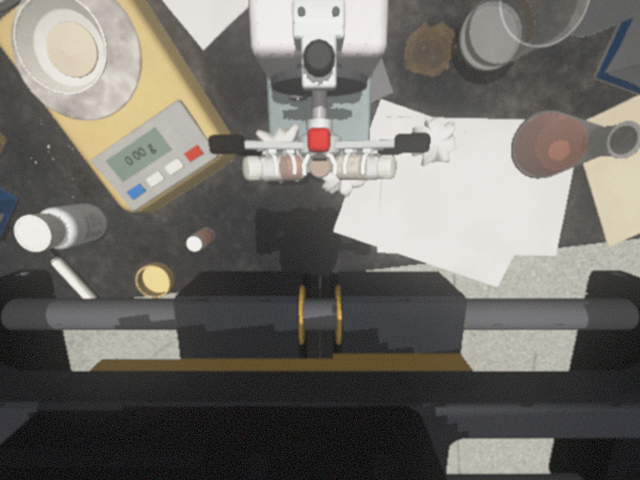

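The wheel is now straight (tilt about 0.2°): the red end at px (319,139) lines up with the knob at (319,55). I'll press the knob once more to make sure the pin is fully seated with the wheel centred.

```bash
python3 -m creep '[{"wx":0,"wy":0,"wz":0,"tx":40,"ty":0,"tz":0,"gripper":-1},{"wx":0,"wy":0,"wz":0,"tx":80,"ty":0,"tz":0,"gripper":-1},{"wx":0,"wy":0,"wz":0,"tx":120,"ty":0,"tz":10,"gripper":-1},{"wx":0,"wy":0,"wz":0,"tx":143,"ty":0,"tz":40,"gripper":-1},{"wx":0,"wy":0,"wz":0,"tx":143,"ty":0,"tz":75,"gripper":-1}]' >/dev/null
python3 -m creep '[{"wx":0,"wy":0,"wz":0,"tx":0,"ty":0,"tz":15,"gripper":-1},{"wx":0,"wy":0,"wz":0,"tx":0,"ty":0,"tz":30,"gripper":-1},{"wx":0,"wy":0,"wz":0,"tx":0,"ty":0,"tz":37,"gripper":-1},{"wx":0,"wy":0,"wz":0,"tx":0,"ty":0,"tz":40,"gripper":-1},{"wx":0,"wy":0,"wz":0,"tx":0,"ty":0,"tz":40,"gripper":-1}]'
```

```text
time_s: 17.58
tool_pos: [0.6245, -0.201, 0.2519]
tool_rot: [-179.9, 0.1, -6.9]
force: [0.5, 0.7, -0.3]
grip_width: 0.0005
grasp_force: 0.0
```

```bash
for k in 1 2; do python3 -m creep '[{"wx":0,"wy":0,"wz":0,"tx":0,"ty":0,"tz":1,"gripper":-1},{"wx":0,"wy":0,"wz":0,"tx":0,"ty":0,"tz":2,"gripper":-1},{"wx":0,"wy":0,"wz":0,"tx":0,"ty":0,"tz":3,"gripper":-1},{"wx":0,"wy":0,"wz":0,"tx":0,"ty":0,"tz":3,"gripper":-1}]' | grep -E "pos|force"; done
```

```text
tool_pos: [0.6244, -0.202, 0.2505]
force: [0.2, 0.0, 0.0]
grasp_force: 0.0
tool_pos: [0.6243, -0.202, 0.2477]
force: [-1.8, -0.1, 2.6]
grasp_force: 1.8
```

```bash
python3 -m creep '[{"wx":0,"wy":0,"wz":0,"tx":0,"ty":0,"tz":1,"gripper":-1},{"wx":0,"wy":0,"wz":0,"tx":0,"ty":0,"tz":2,"gripper":-1},{"wx":0,"wy":0,"wz":0,"tx":0,"ty":0,"tz":2,"gripper":-1}]' | grep -E "pos|force"
python3 -m creep '[{"wx":0,"wy":0,"wz":0,"tx":0,"ty":0,"tz":-3,"gripper":-1},{"wx":0,"wy":0,"wz":0,"tx":0,"ty":0,"tz":-15,"gripper":-1},{"wx":0,"wy":0,"wz":0,"tx":0,"ty":0,"tz":-50,"gripper":-1},{"wx":0,"wy":0,"wz":0,"tx":0,"ty":0,"tz":-90,"gripper":-1},{"wx":0,"wy":0,"wz":0,"tx":-30,"ty":0,"tz":-120,"gripper":-1}]' >/dev/null
python3 -m creep '[{"wx":0,"wy":0,"wz":0,"tx":-40,"ty":0,"tz":0,"gripper":-1},{"wx":0,"wy":0,"wz":0,"tx":-80,"ty":0,"tz":0,"gripper":-1},{"wx":0,"wy":0,"wz":0,"tx":-110,"ty":0,"tz":0,"gripper":-1},{"wx":0,"wy":0,"wz":0,"tx":-110,"ty":0,"tz":0,"gripper":-1},{"wx":0,"wy":0,"wz":0,"tx":-110,"ty":0,"tz":0,"gripper":-1}]'
python3 - <<'E'
from h import *
optics.read_camera('wrist')
for q in('marked_end','plunger_top'): print(q,[(np.round(x['point'],3),round(x['confidence'],2)) for x in nets.place_of(q,'wrist')[:1]])
print(env.sign_off())
E
```

```text
tool_pos: [0.6245, -0.202, 0.2476]
force: [-4.1, 0.4, 10.1]
grasp_force: 5.3
time_s: 19.33
tool_pos: [0.485, -0.1852, 0.3655]
tool_rot: [179.8, -0.1, -7.1]
force: [-0.2, -0.0, -1.0]
grip_width: 0.0001
grasp_force: 0.0
marked_end [(array([ 0.569, -0.192,  0.269]), 0.83)]
plunger_top [(array([ 0.63 , -0.197,  0.245]), 0.91)]
the job is handed in; nothing more can be done
None
```

The red-ended arm points straight up (about 0.2° off by the wrist camera). The index plunger is pressed to its stop, about 0.248 m by the arm's reading. The notch left a little play after the first press, so I nudged the red arm upright and pressed the knob again; the job is handed in at about 19 s with the robot clear.

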